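# Brake lever check on the large banding wheel

### The arm

A 6-joint arm with a two-finger parallel gripper is mounted at the origin on the work surface. World frame = base frame: x ahead of the robot, y to its left, z up, the work surface at z = 0. Lengths are in m, angles in degrees, forces in N, time in s.
With the tool pointing down it reaches from about 0.3 to 0.775 m from the base axis. Payload 14.6 kg.
Tool frame: the origin (TCP) lies midway between the tips of the shut fingers; the grasp point (between the pads) lies 19 mm behind it (manip.tcp_to_grasp is the distance from the TCP to the grasp point, in m); z points along the fingers, y is the line along which they close (so a half turn about z gives the same grasp; the last joint's range is limited). The gripper opens to 94 mm and grips with 3 to 60 N. Pads are 16 mm wide; open, the fingers measure 119 mm over their backs; the gripper's body (75 mm by 177 mm) begins 78 mm behind the grasp point.
Start: joints at [-73.316, 17.183, 87.147, -0, 75.671, -3.816], TCP at [0.193, -0.515, 0.167] pointing down, gripper open.
Joint ranges: [-173.82, 173.82], [-45.26, 126.66], [13.44, 144.39], [-59.66, 239.66], [0, 175.72], [-146.38, 146.38]. Speed limits (degrees/s): [127.2, 127.2, 147.25, 180, 180, 180].

### API

Orientations are given as a 3x3 rotation matrix whose columns are the frame's x, y, z axes.
In Python, from rig import manip, viewer gives the robot as it stands.
- The arm moves only by the tool servo_tool, never from a script. Its argument "rows" is a list of rows, each a list of 7 numbers: the turn, a rotation vector about the tool's x, y, z in units of 6 degrees (1.0 is 6 degrees), then the shift along the tool's x, y, z in units of 50 mm (1.0 is 50 mm), then the closure, from 0 (fully open) to 1 (shut). A call has 1 to 10 rows; each row is the pose to reach, as a shift and turn from the pose commanded when the call began, along the tool's axes at that moment; what a row does not reach only later rows make up. A row lasts 1/10 s, in which the tool goes at most 50 mm and 8.59 degrees, less where a joint would pass 70% of its speed; a pose out of reach is approached as far as the arm can. A call with a gripper value outside its range is refused whole. The fingers move at their own pace and stop on an object; "newtons" is the grip in N (left out, the last holds). Time passes only in rows, so rows that repeat a pose let the fingers close. It gives the time, the measured TCP pose, the force, the opening and the grip force at its end, in the units of the state.
- manip.get_state(): the state, without advancing time (a new reading comes with each control period).
- viewer.capture(name): name is "scene" or "top" or "wrist"; returns (picture, depth): 420x560x3 uint8, red, green, blue; 420x560 float32, m along the optical axis (not along the pixel's ray), 0 where there is no reading.
- viewer.calibration(name): a dict with "fx", "fy", "cx", "cy" (pixels), "dist" ([k1, k2, p1, p2, k3] as OpenCV has them; the pictures are not rectified), "position" and "rotation" of the camera in the world. Camera axes: x right, y up, looking along -z (the intrinsics and any distortion apply to the point x, -y, -z); pixel columns grow to the right and rows downward; lengths in m; the calibration is good to about 2 mm. A picture is of the moment at which its call begins: read the wrist's pose just before it. calibration takes no time and is no camera call; for the wrist camera it gives the pose at the moment of the call.
- manip.finish_job(): hands the job in; it is judged then, once.
The state is a dict: "time_s": time; "joint_pos": joint angles; "joint_velocities": joint speeds; "joint_torque": joint torques, N m; "tcp_pos": TCP position; "tcp_rot": TCP orientation; "ft_force": force on the tool from outside, world axes, zero at the start; "torque": the same for the moment, N m; "opening": finger opening in m; "gripper_force": force on a finger pad.
Only numpy, scipy, OpenCV 4.12 (cv2) and the standard library are available. Lean on these libraries where they do the work, as an engineer would, in place of code of your own. Each camera call takes 0.05 s, during which the arm holds its last target. There are 200 camera calls.

### The job

Check the hand brake of the large banding wheel: with the outside of your fingers, from the lever's outer side, gently press its brake lever in towards the bar until it comes up against its stop, and hold it there for two seconds to see that it stops short of the bar. Then ease it back out with your fingers following it, not letting it snap, until it is fully let out, and move clear. Take hold of nothing, and leave the small wheel's lever and all the pottery, bottles and brushes as they are.

Things in the scene. Friction and masses are not known exactly. Their poses are not given: they have to be found in the camera images.
- wheel_large: The large banding wheel (decorator's turntable), fixed to the table; left or right varies. Round aluminium head 220 mm across, top 110 mm above the table, centre 50 mm along +x from the origin; dark steel foot plate 270 x 160 mm. Origin under the middle of the foot plate, z up; -x is the side with the brake bar and lever, turned to the robot.
- bar_large (a point): Middle of the large wheel's fixed level brake bar, on its centre line, 120 mm above the table, 115 mm along -x from the wheel's origin. Axes as the wheel's. Steel 22 mm thick, rubber sleeve 25 mm thick on part of it, 170 mm long along y, on two thin posts. The lever is on its -x side.
- pivot_large (a point): Upright hinge axis of the large wheel's brake lever, at the lever's mid-height (120 mm above the table), 35 mm along -x and 70 mm along +y from the bar's middle. Axes as the wheel's; does not move.
- lever_large (a point): On the centre line of the large wheel's brake lever, 100 mm from its hinge, mid-height (120 mm above the table). Straight level aluminium blade 12 mm thick, 18 mm tall, 142 mm long to the end of its 20 mm ball tip. Axes move with the lever: +x level and square to the blade, towards the bar (as pressed; outer face 6 mm along -x); +y along it to the hinge.
- brake_large (a joint): Angle of the large wheel's lever: 0 = let out, slanting away from the bar; 0.40 rad = at its firm built-in stop, parallel to the bar, blade about 17 mm short of it. Turns counter-clockwise seen from above as pressed. Sprung: 4 N at the lever point to start, 9 N at the stop; released, it snaps back at over 4 rad/s. Over 45 N would bend it.
- wheel_small: The small banding wheel (decorator's turntable), fixed to the table; left or right varies. Round aluminium head 140 mm across, top 110 mm above the table, centre 50 mm along +x from the origin; dark steel foot plate 270 x 160 mm. Origin under the middle of the foot plate, z up; -x is the side with the brake bar and lever, turned to the robot.
- bar_small (a point): Middle of the small wheel's fixed level brake bar, on its centre line, 120 mm above the table, 115 mm along -x from the wheel's origin. Axes as the wheel's. Steel 22 mm thick, rubber sleeve 25 mm thick on part of it, 170 mm long along y, on two thin posts. The lever is on its -x side.
- pivot_small (a point): Upright hinge axis of the small wheel's brake lever, at the lever's mid-height (120 mm above the table), 35 mm along -x and 70 mm along +y from the bar's middle. Axes as the wheel's; does not move.
- lever_small (a point): On the centre line of the small wheel's brake lever, 100 mm from its hinge, mid-height (120 mm above the table). Straight level aluminium blade 12 mm thick, 18 mm tall, 142 mm long to the end of its 20 mm ball tip. Axes move with the lever: +x level and square to the blade, towards the bar (as pressed; outer face 6 mm along -x); +y along it to the hinge.
- brake_small (a joint): Angle of the small wheel's lever: 0 = let out, slanting away from the bar; 0.40 rad = at its firm built-in stop, parallel to the bar, blade about 17 mm short of it. Turns counter-clockwise seen from above as pressed. Sprung: 4 N at the lever point to start, 9 N at the stop; released, it snaps back at over 4 rad/s. Over 45 N would bend it.
- mug_a: Bystander, loose: waisted white mug standing on the head of the large banding wheel, 76 mm across and 95 mm tall, with a looped handle. Origin at the centre of its underside.
- mug_b: Bystander, loose: waisted white mug standing on the head of the small banding wheel, 76 mm across and 95 mm tall, with a looped handle. Origin at the centre of its underside.
- mug_c: Bystander, loose: waisted white mug on the table, to the robot's left, 76 mm across and 95 mm tall, with a looped handle. Origin at the centre of its underside.
- water_bottle: Bystander, loose: clear water bottle, 64 mm across, 210 mm tall, upright between the two wheels near the robot. Origin at the centre of its underside.
- paint_bottle: Bystander, loose: orange paint bottle, 54 mm across, 130 mm tall, to the robot's right. Origin at the centre of its underside.
- brush_jar: Bystander, loose: terracotta jar of brushes, 72 mm across, up to 250 mm tall with the brushes, far side between the wheels. Origin at the centre of its underside.
- glaze_bowl: Bystander, loose: terracotta bowl, 110 mm across, 50 mm tall, to the robot's right. Origin at the centre of its underside.

How it is judged:
By the outcome, as a careful person would: the job done as asked, in the order asked, and still so for the second after the job is handed in, with the robot touching nothing.
It also fails if it takes over 51 s, if anything falls off the work surface, if the arm or the gripper's body presses on something with over 40 N, if the wrist force passes 120 N, or if a joint passes its speed limit or range.

## Working session

There is one attempt and no reset: what is moved stays moved. The work goes in short steps, Python scripts to look and compute and a tool call to move; the robot and the scene stay as the last step left them, time stands still between calls to the robot, and variables do not carry over. Pictures are saved under pics/ and viewed, at most 10 in all, crops included, and the job is handed in when it is done.

Besides the shell and the picture viewer there is one more tool, called after "Emit:" as name(argument=value, ...), one argument or row to a line, values as JSON. servo_tool: Moves the arm, as the interface text tells. Its arguments: {"type":"object","properties":{"rows":{"type":"array"},"newtons":{"type":"number"}},"required":["rows"]}

```bash
mkdir -p pics; cat > h.py <<'E'
import numpy as np, cv2
from rig import manip, viewer
def cap(n):
    c=viewer.calibration(n); p,d=viewer.capture(n); return c,p,d
def cloud(c,d):
    h,w=d.shape; v,u=np.mgrid[0:h,0:w]
    K=np.array([[c['fx'],0,c['cx']],[0,c['fy'],c['cy']],[0,0,1.]])
    n=cv2.undistortPoints(np.stack([u,v],-1).reshape(-1,1,2).astype(np.float64),K,np.array(c['dist'])).reshape(h,w,2)
    P=np.stack([n[...,0]*d,-n[...,1]*d,-d],-1)
    P=P@np.array(c['rotation']).T+np.array(c['position'])
    P[d==0]=np.nan
    return P
E
python3 - <<'E'
from h import *
for n in("top","scene"):
    c,p,d=cap(n); cv2.imwrite(f'pics/{n}1.png',p[...,::-1]); np.save(f'{n}.npy',cloud(c,d)); print(n,c['position'])
s=manip.get_state();print(s['time_s'],s['tcp_pos'],s['tcp_rot'],s['ft_force'],s['opening'])
E
```

```text
top [ 0.29491492 -0.03009589  1.85083443]
scene [ 1.32647951 -0.36077473  1.20327325]
0.1 [ 0.19254652 -0.51492002  0.16656958] [[ 9.36665209e-01  3.50225931e-01 -2.88774072e-04]
 [ 3.50226045e-01 -9.36664733e-01  9.46201176e-04]
 [ 6.08996985e-05 -9.87409923e-04 -9.99999511e-01]] [-0.4950547   0.00280078  0.23445769] 0.09416112897546877
```

View pics/top1.png

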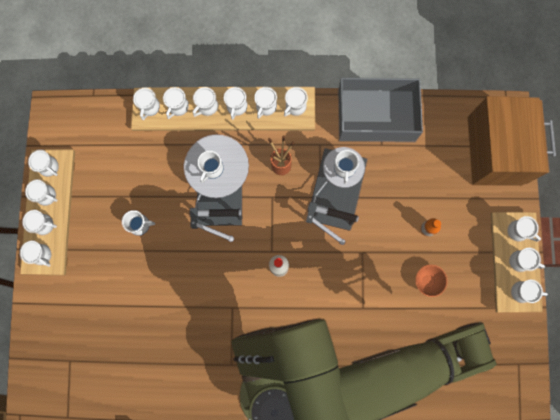

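View pics/scene1.png

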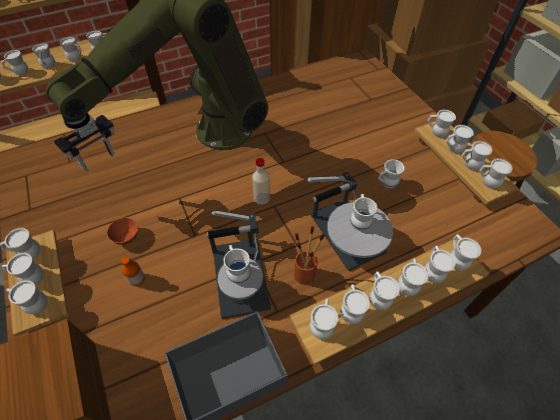

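The top view shows the large wheel on the robot's left: head at pixel (216,166), dark bar at about (218,213), lever from about (197,224) to (232,240). The water bottle is at (279,265). The small wheel is on the right.

```bash
python3 - <<'E'
from h import *
P=np.load('top.npy')
def sel(u0,u1,v0,v1,z0,z1):
    Q=P[v0:v1,u0:u1].reshape(-1,3); return Q[(Q[:,2]>z0)&(Q[:,2]<z1)]
H=sel(175,258,130,202,.102,.116); (c,r)=cv2.minEnclosingCircle(H[:,:2].astype(np.float32)); print('head',c,r,len(H))
F=sel(180,250,195,232,.004,.03)
B=sel(185,250,200,246,.11,.145)
print(len(B)); print(cv2.minAreaRect(B[:,:2].astype(np.float32)))
I=cv2.imread('pics/top1.png')
for v in range(202,246,2):
    print(v,[(u,*np.round(P[v,u]*1000).astype(int)) for u in range(188,248,3) if P[v,u,2]>.1])
# bottle
Q=sel(262,298,248,284,.05,.25);print('bottle',np.median(Q,0),Q.max(0),Q.min(0))
Q=sel(118,155,205,240,.05,.12);print('mugc',Q.max(0),Q.min(0))
cv2.imwrite('pics/crop.png',cv2.resize(I[130:290,120:300],None,fx=4,fy=3.7,interpolation=cv2.INTER_CUBIC))
E
```

```text
head (0.765593945980072, 0.20862498879432678) 0.1114841029047966 2300
625
((0.5597606301307678, 0.20494122803211212), (0.10781028121709824, 0.16990318894386292), 0.17194461822509766)
202 []
204 []
206 []
208 [(191, np.int64(612), np.int64(281), np.int64(140)), (194, np.int64(613), np.int64(272), np.int64(136))]
210 [(191, np.int64(607), np.int64(282), np.int64(131)), (194, np.int64(607), np.int64(272), np.int64(134)), (197, np.int64(606), np.int64(262), np.int64(136)), (200, np.int64(609), np.int64(254), np.int64(120)), (203, np.int64(609), np.int64(244), np.int64(121)), (206, np.int64(608), np.int64(234), np.int64(125)), (209, np.int64(607), np.int64(223), np.int64(130)), (212, np.int64(607), np.int64(213), np.int64(132)), (215, np.int64(607), np.int64(203), np.int64(133)), (218, np.int64(609), np.int64(194), np.int64(124)), (221, np.int64(608), np.int64(183), np.int64(127)), (224, np.int64(609), np.int64(174), np.int64(124)), (227, np.int64(607), np.int64(163), np.int64(136)), (230, np.int64(607), np.int64(153), np.int64(133)), (233, np.int64(608), np.int64(144), np.int64(128)), (2
[... 4259 characters left out ...]
t64(127)), (224, np.int64(528), np.int64(171), np.int64(128))]
236 [(221, np.int64(522), np.int64(182), np.int64(122)), (224, np.int64(522), np.int64(171), np.int64(128)), (227, np.int64(521), np.int64(161), np.int64(130)), (230, np.int64(522), np.int64(151), np.int64(130))]
238 [(227, np.int64(515), np.int64(161), np.int64(132)), (230, np.int64(515), np.int64(151), np.int64(128)), (233, np.int64(516), np.int64(142), np.int64(120))]
240 [(230, np.int64(510), np.int64(152), np.int64(119))]
242 []
244 []
bottle [ 0.42491795 -0.0091623   0.14110006] [0.46103011 0.02328566 0.2169242 ] [ 0.39867206 -0.03864839  0.05282881]
mugc [0.61080949 0.52882116 0.10037735] [0.53717418 0.42207272 0.05053442]
```

```bash
cat >> h.py <<'E'
def fit(Q):
    vx,vy,x,y=cv2.fitLine(Q[:,:2].astype(np.float32),cv2.DIST_HUBER,0,.01,.01).ravel()
    if vy>0: vx,vy=-vx,-vy
    return np.array([x,y]),np.array([vx,vy]),np.degrees(np.arctan2(-vx,-vy))
E
python3 - <<'E'
from h import *
for n in('top','scene'):
    P=np.load(n+'.npy').reshape(-1,3); P=P[(P[:,2]>.112)&(P[:,2]<.14)]
    L=P[(P[:,1]<.235)&(P[:,1]>.16)&(P[:,0]>.50)&(P[:,0]<.575)]
    B=P[(P[:,1]<.245)&(P[:,1]>.13)&(P[:,0]>.578)&(P[:,0]<.625)]
    for m,Q in(('lever',L),('bar',B)):
        x,d,a=fit(Q); print(n,m,len(Q),x,d,a,'x at y=.18',x[0]+d[0]/d[1]*(.18-x[1]))
    A=P[(P[:,0]>.49)&(P[:,0]<.63)&(P[:,1]>.08)&(P[:,1]<.32)];print(A.min(0),A.max(0))
E
```

```text
top lever 96 [0.53362143 0.19780153] [-0.37736356 -0.9260652 ] 22.17047 x at y=.18 0.5263675
top bar 260 [0.599675   0.19216746] [ 0.01710291 -0.99985373] -0.97997254 x at y=.18 0.59988314
[0.50602469 0.12010449 0.11226646] [0.61391622 0.28999834 0.13991661]
scene lever 109 [0.5388873  0.19294752] [-0.39656413 -0.918007  ] 23.36356 x at y=.18 0.5332942
scene bar 205 [0.6112815  0.19832721] [ 0.04901431 -0.9987981 ] -2.8094385 x at y=.18 0.6121809
[0.51051248 0.11831148 0.11223124] [0.62110567 0.28612121 0.1399335 ]
```

Emit:
servo_tool(
  rows=[
    [0, 0, 0, 0, 0, -1, 1],
    [0, 0, 0, 0, 0, -2, 1],
    [0, 0, 0, 0, 0, -3, 1],
    [0, 0, 0, 0, 0, -3.4, 1],
    [0, 0, 0, 0, 0, -3.4, 1],
  ],
  newtons=10,
)

```text
time_s: 0.6
tcp_pos: [0.1928, -0.5158, 0.3399]
tcp_rot: [[0.937, 0.35, 0.001], [0.35, -0.937, -0.005], [-0.0, 0.005, -1.0]]
ft_force: [-0.1, -0.1, -0.9]
opening: 0.0574
gripper_force: 0.0
```

Emit:
servo_tool(
  rows=[
    [0, 0, 0, 10.25, -11.5, 0, 1],
    [0, 0, 0, 10.25, -11.5, 0, 1],
    [0, 0, 0, 10.25, -11.5, 0, 1],
    [0, 0, 0, 10.25, -11.5, 0, 1],
    [0, 0, -7.93, 10.25, -11.5, 0, 1],
    [0, 0, -7.93, 10.25, -11.5, 0, 1],
    [0, 0, -7.93, 10.25, -11.5, 0, 1],
    [0, 0, -7.93, 10.25, -11.5, 0, 1],
    [0, 0, -7.93, 10.25, -11.5, 0, 1],
    [0, 0, -7.93, 10.25, -11.5, 0, 1],
  ],
)

```text
time_s: 1.6
tcp_pos: [0.3733, -0.0469, 0.3358]
tcp_rot: [[0.368, 0.93, -0.001], [0.93, -0.368, 0.0], [-0.0, -0.002, -1.0]]
ft_force: [0.9, -1.0, -0.1]
opening: 0.0007
gripper_force: 0.0
```

Emit:
servo_tool(
  rows=[
    [0, 0, 0, 1, 0, 0, 1],
    [0, 0, 0, 2, 0, 0, 1],
    [0, 0, 0, 3, 0, 0, 1],
    [0, 0, 0, 4, 0, 0, 1],
    [0, 0, 0, 5, 0, 0, 1],
    [0, 0, 0, 5.3, 0, 0, 1],
    [0, 0, 0, 5.3, 0, 0, 1],
    [0, 0, 0, 5.3, 0, 0, 1],
  ],
)

```text
time_s: 2.4
tcp_pos: [0.4721, 0.1959, 0.3363]
tcp_rot: [[0.373, 0.928, -0.001], [0.928, -0.373, -0.001], [-0.001, -0.001, -1.0]]
ft_force: [0.4, -1.1, -0.4]
opening: 0.0002
gripper_force: 0.0
```

```bash
python3 - <<'E'
from h import *
s=manip.get_state();print(s['time_s'],s['tcp_pos'],s['ft_force'],s['joint_pos'])
c,p,d=cap('wrist'); cv2.imwrite('pics/w1.png',p[...,::-1]); P=cloud(c,d); np.save('wrist.npy',P)
P=P.reshape(-1,3); P=P[(P[:,2]>.112)&(P[:,2]<.14)]
L=P[(P[:,1]<.235)&(P[:,1]>.16)&(P[:,0]>.50)&(P[:,0]<.575)]
B=P[(P[:,1]<.245)&(P[:,1]>.13)&(P[:,0]>.578)&(P[:,0]<.625)]
for m,Q in(('lever',L),('bar',B)):
    if len(Q)>9:
        x,dd,a=fit(Q); print(m,len(Q),x,a,'x at y=.18',x[0]+dd[0]/dd[1]*(.18-x[1]))
A=P[(P[:,0]>.49)&(P[:,0]<.63)&(P[:,1]>.08)&(P[:,1]<.32)];print(A.min(0),A.max(0))
E
```

```text
2.4 [0.47211066 0.1959331  0.33627506] [ 0.37330853 -1.12453369 -0.4285986 ] [ 1.84418090e+01  8.25901573e+00  7.59694011e+01 -1.43663537e-02
  9.58518220e+01  4.03639255e+01]
lever 744 [0.53321826 0.19833757] 21.622 x at y=.18 0.5259498
bar 2002 [0.59989923 0.18833363] -1.0057565 x at y=.18 0.60004556
[0.50686171 0.12187368 0.11200701] [0.61537876 0.29136512 0.1392946 ]
```

View pics/w1.png

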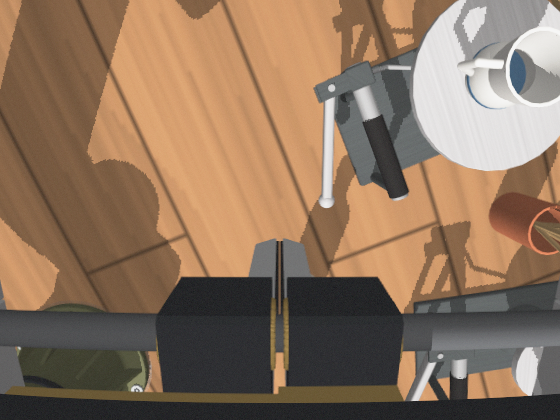

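Wrist view: the lever runs vertically in the image, from the hinge at (332,88) to the ball at (327,202), so it is parallel to the tool's x. The shut fingertips are at (280,240), on its outer side. Next I descend beside the lever.

Emit:
servo_tool(
  rows=[
    [0, 0, 0, 0.12, 0, 0.7, 1],
    [0, 0, 0, 0.12, 0, 1.5, 1],
    [0, 0, 0, 0.12, 0, 2.3, 1],
    [0, 0, 0, 0.12, 0, 3.1, 1],
    [0, 0, 0, 0.12, 0, 3.8, 1],
    [0, 0, 0, 0.12, 0, 4.3, 1],
    [0, 0, 0, 0.12, 0, 4.6, 1],
    [0, 0, 0, 0.12, 0, 4.72, 1],
    [0, 0, 0, 0.12, 0, 4.72, 1],
    [0, 0, 0, 0.12, 0, 4.72, 1],
  ],
)

```text
time_s: 3.45
tcp_pos: [0.4752, 0.202, 0.1022]
tcp_rot: [[0.374, 0.927, 0.002], [0.927, -0.374, 0.001], [0.001, 0.001, -1.0]]
ft_force: [-0.3, 1.0, 0.5]
opening: 0.0004
gripper_force: 0.0
```

```bash
python3 - <<'E'
from h import *
s=manip.get_state();print(s['time_s'],s['tcp_pos'],s['ft_force'])
c,p,d=cap('wrist'); cv2.imwrite('pics/w2.png',p[...,::-1])
E
```

```text
3.45 [0.47515832 0.20201583 0.10217137] [-0.27308461  0.96467721  0.46888471]
```

View pics/w2.png

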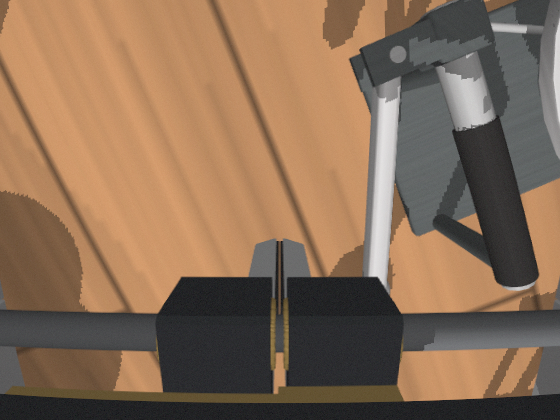

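Fingers beside the lever: tips at (280,240), blade at about (382,240), roughly 37 mm to contact. I approach slowly.

Emit:
servo_tool(
  rows=[
    [0, 0, 0, 0, 0.15, 0, 1],
    [0, 0, 0, 0, 0.3, 0, 1],
    [0, 0, 0, 0, 0.45, 0, 1],
    [0, 0, 0, 0, 0.55, 0, 1],
    [0, 0, 0, 0, 0.6, 0, 1],
    [0, 0, 0, 0, 0.62, 0, 1],
    [0, 0, 0, 0, 0.64, 0, 1],
    [0, 0, 0, 0, 0.66, 0, 1],
    [0, 0, 0, 0, 0.66, 0, 1],
  ],
)

```text
time_s: 4.4
tcp_pos: [0.5053, 0.1901, 0.1011]
tcp_rot: [[0.373, 0.928, 0.0], [0.928, -0.373, 0.0], [0.0, 0.0, -1.0]]
ft_force: [0.2, -0.4, -0.4]
opening: 0.0004
gripper_force: 0.0
```

Emit:
servo_tool(
  rows=[
    [0, 0, 0, 0, 0.02, 0, 1],
    [0, 0, 0, 0, 0.04, 0, 1],
    [0, 0, 0, 0, 0.06, 0, 1],
    [0, 0, 0, 0, 0.08, 0, 1],
    [0, 0, 0, 0, 0.1, 0, 1],
    [0, 0, 0, 0, 0.1, 0, 1],
  ],
)

```text
time_s: 5.0
tcp_pos: [0.51, 0.1881, 0.101]
tcp_rot: [[0.373, 0.928, -0.0], [0.928, -0.373, -0.0], [-0.0, -0.0, -1.0]]
ft_force: [-1.1, 0.5, 0.3]
opening: 0.0004
gripper_force: 0.0
```

Emit:
servo_tool(
  rows=[
    [0, 0, 0, 0, 0.02, 0, 1],
    [0, 0, 0, 0, 0.04, 0, 1],
    [0, 0, 0, 0, 0.06, 0, 1],
    [0, 0, 0, 0, 0.08, 0, 1],
    [0, 0, 0, 0, 0.08, 0, 1],
  ],
)

```text
time_s: 5.5
tcp_pos: [0.5137, 0.1866, 0.101]
tcp_rot: [[0.373, 0.928, -0.0], [0.928, -0.373, 0.0], [0.0, -0.0, -1.0]]
ft_force: [-0.9, -0.1, -0.0]
opening: 0.0006
gripper_force: 0.0
```

Emit:
servo_tool(
  rows=[
    [0, 0, 0, 0, 0.02, 0, 1],
    [0, 0, 0, 0, 0.04, 0, 1],
    [0, 0, 0, 0, 0.06, 0, 1],
    [0, 0, 0, 0, 0.08, 0, 1],
    [0, 0, 0, 0, 0.08, 0, 1],
  ],
)

```text
time_s: 6.0
tcp_pos: [0.5174, 0.1851, 0.101]
tcp_rot: [[0.373, 0.928, -0.0], [0.928, -0.373, -0.0], [-0.0, -0.0, -1.0]]
ft_force: [-0.4, 0.4, -0.2]
opening: 0.0002
gripper_force: 0.0
```

```bash
python3 - <<'E'
from h import *
s=manip.get_state();print(s['time_s'],s['tcp_pos'],s['ft_force'],s['joint_torque'])
c,p,d=cap('wrist'); cv2.imwrite('pics/w3.png',p[...,::-1]); P=cloud(c,d)
for v in (100,140,180,220,240,260,270):
    print(v,[(u,*(int(k) for k in np.round(P[v,u]*1000))) for u in range(240,400,6) if P[v,u,2]>.09])
E
```

```text
6.0 [0.51743559 0.18512257 0.10102173] [-0.40091888  0.3947373  -0.17383492] [-6.21563033e-02 -5.45927954e+01 -3.33415568e+01  6.02976652e-02
 -2.69187929e-02 -2.11600552e-02]
100 [(294, 554, 257, 128), (300, 557, 256, 127), (306, 559, 255, 129), (312, 562, 254, 127), (372, 592, 242, 125), (378, 595, 241, 126), (384, 596, 240, 131), (390, 599, 239, 131), (396, 602, 238, 131)]
140 [(294, 546, 238, 127), (300, 549, 237, 129), (306, 552, 236, 130), (312, 555, 235, 128), (378, 589, 221, 121), (384, 591, 220, 126), (390, 593, 219, 128), (396, 596, 219, 130)]
180 [(294, 538, 218, 128), (300, 541, 217, 129), (306, 544, 216, 130), (312, 547, 215, 127), (396, 591, 197, 125)]
220 [(294, 530, 197, 127), (300, 533, 196, 128), (306, 536, 195, 129)]
240 [(270, 516, 196, 142), (276, 519, 195, 142), (288, 524, 193, 143), (294, 526, 187, 128), (300, 529, 186, 130), (306, 532, 185, 129)]
260 [(252, 509, 199, 171), (258, 511, 197, 170), (264, 514, 197, 171), (270, 516, 196, 171), (276, 518, 194, 167), (282, 521, 192, 167), (288, 524, 193, 170), (294, 526, 192, 171), (300, 529, 191, 170), (306, 531, 190, 171)]
270 [(252, 510, 198, 182), (258, 512, 197, 182), (264, 514, 197, 182), (270, 517, 196, 182), (276, 518, 194, 179), (282, 521, 192, 178), (288, 523, 193, 181), (294, 526, 192, 182), (300, 528, 191, 181), (306, 530, 190, 182)]
```

View pics/w3.png

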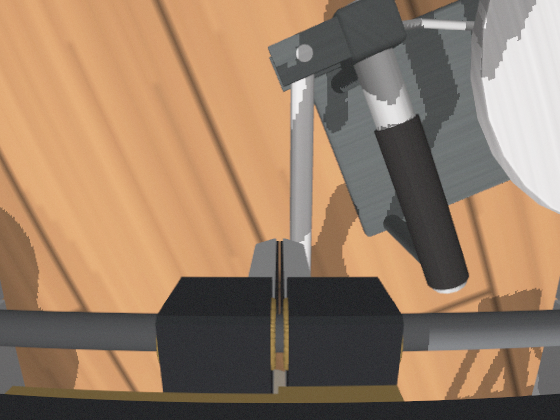

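The shut fingers taper towards the tips: tip at (280,242), blade outer face at (292,220). So contact is about 1 mm ahead and the lever is still fully out. I keep creeping.

Emit:
servo_tool(
  rows=[
    [0, 0, 0, 0, 0.02, 0, 1],
    [0, 0, 0, 0, 0.04, 0, 1],
    [0, 0, 0, 0, 0.06, 0, 1],
    [0, 0, 0, 0, 0.06, 0, 1],
  ],
)

```text
time_s: 6.45
tcp_pos: [0.5202, 0.184, 0.101]
tcp_rot: [[0.373, 0.928, -0.0], [0.928, -0.373, -0.0], [-0.0, -0.0, -1.0]]
ft_force: [0.1, 0.1, 0.6]
opening: 0.0001
gripper_force: 0.0
```

```bash
python3 - <<'E'
from h import *
s=manip.get_state();c,p,d=cap('wrist');P=cloud(c,d)
R=np.array(s['tcp_rot']);t=np.array(s['tcp_pos'])
print(s['ft_force'],t)
C=np.array(c['rotation']);o=np.array(c['position'])
def proj(c,X):
    q=(X-np.array(c['position']))@np.array(c['rotation'])
    K=np.array([[c['fx'],0,c['cx']],[0,c['fy'],c['cy']],[0,0,1.]])
    return cv2.projectPoints(np.array([q[0],-q[1],-q[2]]).reshape(1,3),np.zeros(3),np.zeros(3),K,np.array(c['dist']))[0].ravel()
for k in(0,.02,.04,.07,.1): print(k,proj(c,t+R@[.008,0,-k]),proj(c,t+R@[.008,.0125,-k]))
# finger-frame points
q=((P-t)@R)
m=(abs(q[...,0])<.012)&(abs(q[...,1])<.02)&(q[...,2]>-.09)&(q[...,2]<.01)
Q=q[m];
for z in np.arange(-.09,.01,.01):
    k=Q[(Q[:,2]>=z)&(Q[:,2]<z+.01)]
    if len(k): print(round(z,2),len(k),k.min(0).round(4),k.max(0).round(4))
x,dd,a=fit(P[(P[...,2]>.115)&(P[...,2]<.14)&(P[...,1]>.19)&(P[...,1]<.24)&(P[...,0]>.5)&(P[...,0]<.57)]);print(x,a,'x at .18',x[0]+dd[0]/dd[1]*(.18-x[1]))
cs,ps,ds=cap('scene'); u,v=proj(cs,t).astype(int);print(u,v)
cv2.imwrite('pics/s2.png',cv2.resize(ps[v-60:v+40,u-70:u+70,::-1],None,fx=5.5,fy=5.5,interpolation=cv2.INTER_CUBIC))
E
```

```text
[0.14993787 0.10275234 0.57470391] [0.52022762 0.18402127 0.10101591]
0 [280.74227674 221.44424513] [300.47232668 221.44204028]
0.02 [280.84770369 230.61842964] [302.43455744 230.61392619]
0.04 [280.97482553 241.69608106] [304.80130172 241.68767642]
0.07 [281.22332154 263.40029751] [309.42992982 263.37992208]
0.1 [281.58164697 294.81581215] [316.10883861 294.76513905]
-0.09 460 [ 0.0075 -0.0132 -0.09  ] [ 0.0101  0.0119 -0.08  ]
-0.08 506 [ 0.0074 -0.0132 -0.08  ] [ 0.0103  0.0116 -0.07  ]
-0.07 417 [-0.0074 -0.0134 -0.07  ] [ 0.0101  0.0116 -0.0601]
-0.06 412 [-0.0067 -0.0131 -0.06  ] [ 0.0103  0.0116 -0.05  ]
-0.05 238 [ 0.0075 -0.0125 -0.05  ] [ 0.0101  0.0111 -0.04  ]
-0.04 24 [ 0.0076 -0.0047 -0.04  ] [ 0.0096  0.0037 -0.0363]
-0.03 311 [-0.0009  0.0023 -0.0293] [ 0.012   0.0144 -0.0232]
[0.5415813  0.21570665] 23.272903 x at .18 0.5262236
317 180
```

View pics/s2.png

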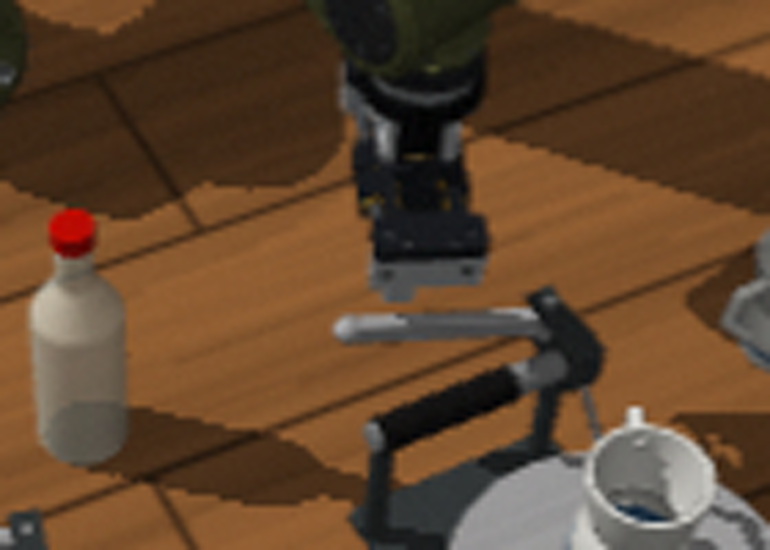

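The wrist depth and the scene crop both show the finger steel ending about 37 mm behind the TCP. In the crop the fingertip nub is at (395,295), and wood is visible between it and the lever at (390,322). So the tips are above the blade. I back off and lower before pressing.

Emit:
servo_tool(
  rows=[
    [0, 0, 0, 0, -0.2, 0, 1],
    [0, 0, 0, 0, -0.4, 0, 1],
    [0, 0, 0, 0, -0.5, 0, 1],
    [0, 0, 0, 0, -0.5, 0.1, 1],
    [0, 0, 0, 0, -0.5, 0.3, 1],
    [0, 0, 0, 0, -0.5, 0.5, 1],
    [0, 0, 0, 0, -0.5, 0.65, 1],
    [0, 0, 0, 0, -0.5, 0.7, 1],
    [0, 0, 0, 0, -0.5, 0.7, 1],
  ],
)

```text
time_s: 7.45
tcp_pos: [0.4968, 0.1933, 0.0655]
tcp_rot: [[0.373, 0.928, -0.001], [0.928, -0.373, -0.0], [-0.001, -0.001, -1.0]]
ft_force: [-0.2, -0.3, 0.2]
opening: 0.0005
gripper_force: 0.0
```

Emit:
servo_tool(
  rows=[
    [0, 0, 0, 0, 0.04, 0, 1],
    [0, 0, 0, 0, 0.08, 0, 1],
    [0, 0, 0, 0, 0.12, 0, 1],
    [0, 0, 0, 0, 0.16, 0, 1],
    [0, 0, 0, 0, 0.2, 0, 1],
    [0, 0, 0, 0, 0.22, 0, 1],
    [0, 0, 0, 0, 0.24, 0, 1],
    [0, 0, 0, 0, 0.26, 0, 1],
    [0, 0, 0, 0, 0.26, 0, 1],
  ],
)

```text
time_s: 8.35
tcp_pos: [0.5091, 0.1885, 0.066]
tcp_rot: [[0.373, 0.928, -0.0], [0.928, -0.373, 0.0], [0.0, -0.0, -1.0]]
ft_force: [-0.3, -0.2, 0.8]
opening: 0.0006
gripper_force: 0.0
```

Emit:
servo_tool(
  rows=[
    [0, 0, 0, 0, 0.015, 0, 1],
    [0, 0, 0, 0, 0.03, 0, 1],
    [0, 0, 0, 0, 0.045, 0, 1],
    [0, 0, 0, 0, 0.06, 0, 1],
    [0, 0, 0, 0, 0.06, 0, 1],
    [0, 0, 0, 0, 0.06, 0, 1],
  ],
)

```text
time_s: 8.95
tcp_pos: [0.5117, 0.1875, 0.0661]
tcp_rot: [[0.373, 0.928, -0.0], [0.928, -0.373, 0.0], [0.0, -0.0, -1.0]]
ft_force: [-1.8, 1.9, 0.0]
opening: 0.0007
gripper_force: 0.9
```

Contact, about 2.5 N. Now I press along the lever's arc, turning with it.

Emit:
servo_tool(
  rows=[
    [0, 0, -0.19, -0.006, 0.04, 0, 1],
    [0, 0, -0.38, -0.011, 0.08, 0, 1],
    [0, 0, -0.57, -0.016, 0.12, 0, 1],
    [0, 0, -0.76, -0.02, 0.16, 0, 1],
    [0, 0, -0.95, -0.023, 0.2, 0, 1],
    [0, 0, -1.15, -0.025, 0.24, 0, 1],
    [0, 0, -1.34, -0.026, 0.28, 0, 1],
    [0, 0, -1.53, -0.027, 0.32, 0, 1],
    [0, 0, -1.72, -0.027, 0.36, 0, 1],
    [0, 0, -1.91, -0.026, 0.4, 0, 1],
  ],
)

```text
time_s: 9.95
tcp_pos: [0.5297, 0.1785, 0.066]
tcp_rot: [[0.18, 0.984, -0.001], [0.984, -0.18, -0.0], [-0.001, -0.001, -1.0]]
ft_force: [-6.2, 0.3, 3.2]
opening: 0.0005
gripper_force: 3.2
```

```bash
cat > st.py <<'E'
from h import *
s=manip.get_state();R=np.array(s['tcp_rot']);piv=np.array([.564,.2734])
print(s['time_s'],np.round(s['tcp_pos'],4),'F tool',(np.array(s['ft_force'])@R).round(1),'piv in tool',((np.append(piv,0)-s['tcp_pos'])@R).round(4)[:2],'yaw y',np.degrees(np.arctan2(R[1,1],R[0,1])).round(2))
c,p,d=cap('wrist');P=cloud(c,d)
x,dd,a=fit(P[(P[...,2]>.118)&(P[...,2]<.135)&(P[...,1]>.205)&(P[...,1]<.25)&(P[...,0]>.5)&(P[...,0]<.579)]);print('lever angle from -y',a,'wheel yaw ~1')
E
python3 st.py
```

```text
9.95 [0.5297 0.1785 0.066 ] F tool [-0.8 -6.1 -3.2] piv in tool [0.0996 0.0167] yaw y -10.37
lever angle from -y 11.053081 wheel yaw ~1
```

Emit:
servo_tool(
  rows=[
    [0, 0, -0.19, -0.006, 0.04, 0, 1],
    [0, 0, -0.38, -0.011, 0.08, 0, 1],
    [0, 0, -0.57, -0.016, 0.12, 0, 1],
    [0, 0, -0.76, -0.02, 0.16, 0, 1],
    [0, 0, -0.95, -0.023, 0.2, 0, 1],
    [0, 0, -1.15, -0.025, 0.24, 0, 1],
    [0, 0, -1.34, -0.026, 0.28, 0, 1],
    [0, 0, -1.53, -0.027, 0.32, 0, 1],
    [0, 0, -1.53, -0.027, 0.32, 0, 1],
  ],
)

```text
time_s: 10.9
tcp_pos: [0.5451, 0.1739, 0.0659]
tcp_rot: [[0.021, 1.0, -0.001], [1.0, -0.021, -0.001], [-0.001, -0.001, -1.0]]
ft_force: [-8.3, -3.4, 4.3]
opening: 0.0006
gripper_force: 4.0
```

```bash
python3 st.py
```

```text
10.9 [0.5451 0.1739 0.0659] F tool [-3.5 -8.2 -4.3] piv in tool [0.1    0.0169] yaw y -1.2
lever angle from -y 1.2477978 wheel yaw ~1
```

Emit:
servo_tool(
  rows=[
    [0, 0, -0.05, 0, 0.012, 0, 1],
    [0, 0, -0.1, 0, 0.024, 0, 1],
    [0, 0, -0.15, 0, 0.036, 0, 1],
    [0, 0, -0.2, 0, 0.048, 0, 1],
    [0, 0, -0.25, 0, 0.06, 0, 1],
    [0, 0, -0.25, 0, 0.06, 0, 1],
  ],
)

```text
time_s: 11.55
tcp_pos: [0.5479, 0.1735, 0.0659]
tcp_rot: [[-0.005, 1.0, -0.002], [1.0, 0.005, -0.001], [-0.001, -0.002, -1.0]]
ft_force: [-8.0, -5.8, 5.2]
opening: 0.0004
gripper_force: 4.2
```

Emit:
servo_tool(
  rows=[
    [0, 0, -0.04, 0, 0.01, 0, 1],
    [0, 0, -0.08, 0, 0.02, 0, 1],
    [0, 0, -0.08, 0, 0.02, 0, 1],
  ],
)

```text
time_s: 11.85
tcp_pos: [0.5488, 0.1735, 0.0659]
tcp_rot: [[-0.013, 1.0, -0.002], [1.0, 0.013, -0.001], [-0.001, -0.002, -1.0]]
ft_force: [-7.8, -4.9, 3.6]
opening: 0.0004
gripper_force: 4.3
```

Not at the stop yet, since the force isn't rising. I go in 0.5 mm steps.

Emit:
servo_tool(
  rows=[
    [0, 0, 0, 0, 0.01, 0, 1],
    [0, 0, 0, 0, 0.02, 0, 1],
    [0, 0, 0, 0, 0.02, 0, 1],
  ],
)

```text
time_s: 12.15
tcp_pos: [0.5498, 0.1734, 0.0658]
tcp_rot: [[-0.013, 1.0, -0.002], [1.0, 0.013, -0.002], [-0.002, -0.002, -1.0]]
ft_force: [-9.8, -5.5, 5.0]
opening: 0.0003
gripper_force: 4.7
```

Emit:
servo_tool(
  rows=[
    [0, 0, 0, 0, 0.01, 0, 1],
    [0, 0, 0, 0, 0.015, 0, 1],
    [0, 0, 0, 0, 0.015, 0, 1],
  ],
)

```text
time_s: 12.45
tcp_pos: [0.5501, 0.1734, 0.0658]
tcp_rot: [[-0.013, 1.0, -0.003], [1.0, 0.013, -0.002], [-0.002, -0.003, -1.0]]
ft_force: [-12.6, -6.5, 6.7]
opening: 0.0003
gripper_force: 6.0
```

Emit:
servo_tool(
  rows=[
    [0, 0, 0, 0, 0.01, 0, 1],
    [0, 0, 0, 0, 0.01, 0, 1],
  ],
)

```text
time_s: 12.65
tcp_pos: [0.5502, 0.1734, 0.0658]
tcp_rot: [[-0.013, 1.0, -0.004], [1.0, 0.013, -0.002], [-0.002, -0.004, -1.0]]
ft_force: [-15.2, -7.4, 8.5]
opening: 0.0003
gripper_force: 7.8
```

```bash
python3 st.py
```

```text
12.65 [0.5502 0.1734 0.0658] F tool [ -7.2 -15.3  -8.5] piv in tool [0.0999 0.0153] yaw y 0.74
lever angle from -y -1.6614751 wheel yaw ~1
```

Force rises to 15 N with no further travel, and the lever reads parallel to the bar: it is at its stop. I hold for more than 2 s.

Emit:
servo_tool(
  rows=[
    [0, 0, 0, 0, 0, 0, 1],
    [0, 0, 0, 0, 0, 0, 1],
    [0, 0, 0, 0, 0, 0, 1],
    [0, 0, 0, 0, 0, 0, 1],
    [0, 0, 0, 0, 0, 0, 1],
    [0, 0, 0, 0, 0, 0, 1],
    [0, 0, 0, 0, 0, 0, 1],
    [0, 0, 0, 0, 0, 0, 1],
    [0, 0, 0, 0, 0, 0, 1],
    [0, 0, 0, 0, 0, 0, 1],
  ],
)

```text
time_s: 13.7
tcp_pos: [0.5502, 0.1734, 0.0658]
tcp_rot: [[-0.013, 1.0, -0.004], [1.0, 0.013, -0.002], [-0.002, -0.004, -1.0]]
ft_force: [-15.8, -6.1, 8.5]
opening: 0.0005
gripper_force: 7.7
```

Emit:
servo_tool(
  rows=[
    [0, 0, 0, 0, 0, 0, 1],
    [0, 0, 0, 0, 0, 0, 1],
    [0, 0, 0, 0, 0, 0, 1],
    [0, 0, 0, 0, 0, 0, 1],
    [0, 0, 0, 0, 0, 0, 1],
    [0, 0, 0, 0, 0, 0, 1],
    [0, 0, 0, 0, 0, 0, 1],
    [0, 0, 0, 0, 0, 0, 1],
    [0, 0, 0, 0, 0, 0, 1],
    [0, 0, 0, 0, 0, 0, 1],
  ],
)

```text
time_s: 14.7
tcp_pos: [0.5502, 0.1734, 0.0658]
tcp_rot: [[-0.013, 1.0, -0.004], [1.0, 0.013, -0.002], [-0.002, -0.004, -1.0]]
ft_force: [-15.1, -6.6, 7.9]
opening: 0.0003
gripper_force: 7.7
```

Emit:
servo_tool(
  rows=[
    [0, 0, 0, 0, 0, 0, 1],
    [0, 0, 0, 0, 0, 0, 1],
    [0, 0, 0, 0, 0, 0, 1],
    [0, 0, 0, 0, 0, 0, 1],
  ],
)

```text
time_s: 15.1
tcp_pos: [0.5502, 0.1734, 0.0658]
tcp_rot: [[-0.013, 1.0, -0.004], [1.0, 0.013, -0.002], [-0.002, -0.004, -1.0]]
ft_force: [-15.0, -7.4, 8.3]
opening: 0.0002
gripper_force: 7.7
```

Held for 2.4 s. Now I ease it back along the same arc.

Emit:
servo_tool(
  rows=[
    [0, 0, 0.19, 0.006, -0.04, 0, 1],
    [0, 0, 0.38, 0.014, -0.08, 0, 1],
    [0, 0, 0.57, 0.022, -0.12, 0, 1],
    [0, 0, 0.76, 0.03, -0.16, 0, 1],
    [0, 0, 0.95, 0.04, -0.198, 0, 1],
    [0, 0, 1.15, 0.052, -0.236, 0, 1],
    [0, 0, 1.34, 0.062, -0.275, 0, 1],
    [0, 0, 1.53, 0.074, -0.315, 0, 1],
    [0, 0, 1.72, 0.088, -0.352, 0, 1],
    [0, 0, 1.91, 0.1, -0.39, 0, 1],
  ],
)

```text
time_s: 16.1
tcp_pos: [0.5314, 0.1787, 0.0658]
tcp_rot: [[0.187, 0.982, -0.002], [0.982, -0.187, -0.001], [-0.001, -0.001, -1.0]]
ft_force: [-7.5, -3.0, 2.8]
opening: 0.0003
gripper_force: 3.6
```

```bash
python3 st.py
```

```text
16.1 [0.5314 0.1787 0.0658] F tool [-4.4 -6.8 -2.8] piv in tool [0.0993 0.0144] yaw y -10.76
lever angle from -y 9.848823 wheel yaw ~1
```

Emit:
servo_tool(
  rows=[
    [0, 0, 0.19, 0.006, -0.04, 0, 1],
    [0, 0, 0.38, 0.014, -0.08, 0, 1],
    [0, 0, 0.57, 0.022, -0.12, 0, 1],
    [0, 0, 0.76, 0.03, -0.16, 0, 1],
    [0, 0, 0.95, 0.04, -0.198, 0, 1],
    [0, 0, 1.15, 0.052, -0.236, 0, 1],
    [0, 0, 1.34, 0.062, -0.275, 0, 1],
    [0, 0, 1.53, 0.074, -0.315, 0, 1],
    [0, 0, 1.65, 0.084, -0.34, 0, 1],
    [0, 0, 1.72, 0.088, -0.352, 0, 1],
  ],
)

```text
time_s: 17.15
tcp_pos: [0.5152, 0.1865, 0.0658]
tcp_rot: [[0.359, 0.933, -0.001], [0.933, -0.359, -0.001], [-0.001, -0.001, -1.0]]
ft_force: [-5.5, -0.7, 1.0]
opening: 0.0003
gripper_force: 2.4
```

```bash
python3 st.py
```

```text
17.15 [0.5152 0.1865 0.0658] F tool [-2.6 -4.9 -1. ] piv in tool [0.0987 0.0144] yaw y -21.06
lever angle from -y 20.546286 wheel yaw ~1
```

Slowly through the last few millimetres, until the force vanishes.

Emit:
servo_tool(
  rows=[
    [0, 0, 0.04, 0, -0.012, 0, 1],
    [0, 0, 0.08, 0, -0.024, 0, 1],
    [0, 0, 0.12, 0, -0.036, 0, 1],
    [0, 0, 0.15, 0, -0.048, 0, 1],
    [0, 0, 0.15, 0, -0.06, 0, 1],
    [0, 0, 0.15, 0, -0.072, 0, 1],
    [0, 0, 0.15, 0, -0.084, 0, 1],
    [0, 0, 0.15, 0, -0.096, 0, 1],
    [0, 0, 0.15, 0, -0.108, 0, 1],
    [0, 0, 0.15, 0, -0.12, 0, 1],
  ],
)

```text
time_s: 18.2
tcp_pos: [0.5103, 0.1891, 0.0663]
tcp_rot: [[0.374, 0.927, 0.001], [0.927, -0.374, 0.0], [0.0, 0.001, -1.0]]
ft_force: [0.6, 0.0, -0.4]
opening: 0.0007
gripper_force: 0.0
```

```bash
python3 st.py
```

```text
18.2 [0.5103 0.1891 0.0663] F tool [0.2 0.5 0.4] piv in tool [0.0983 0.0182] yaw y -21.98
lever angle from -y 24.035835 wheel yaw ~1
```

Contact has gone and the lever is fully out. I move clear: back first, then up.

Emit:
servo_tool(
  rows=[
    [0, 0, 0, 0, -0.05, 0, 1],
    [0, 0, 0, 0, -0.2, 0, 1],
    [0, 0, 0, 0, -0.5, 0, 1],
    [0, 0, 0, 0, -0.8, 0, 1],
    [0, 0, 0, 0, -0.9, 0, 1],
    [0, 0, 0, 0, -0.9, 0, 1],
  ],
)

```text
time_s: 18.85
tcp_pos: [0.4678, 0.2063, 0.0663]
tcp_rot: [[0.373, 0.928, 0.0], [0.928, -0.373, 0.0], [0.0, 0.0, -1.0]]
ft_force: [0.4, -0.6, 0.6]
opening: 0.0005
gripper_force: 0.0
```

Emit:
servo_tool(
  rows=[
    [0, 0, 0, 0, 0, -0.5, 1],
    [0, 0, 0, 0, 0, -1.2, 1],
    [0, 0, 0, 0, 0, -2, 1],
    [0, 0, 0, 0, 0, -2.8, 1],
    [0, 0, 0, 0, 0, -3.5, 1],
    [0, 0, 0, 0, 0, -4, 1],
    [0, 0, 0, 0, 0, -4.2, 1],
    [0, 0, 0, 0, 0, -4.2, 1],
    [0, 0, 0, 0, 0, -4.2, 1],
    [0, 0, 0, 0, 0, -4.2, 1],
  ],
)

```text
time_s: 19.85
tcp_pos: [0.4679, 0.2057, 0.2745]
tcp_rot: [[0.374, 0.927, -0.002], [0.927, -0.374, -0.001], [-0.002, -0.002, -1.0]]
ft_force: [0.2, -1.1, -0.5]
opening: 0.0003
gripper_force: 0.0
```

```bash
python3 - <<'E'
from h import *
s=manip.get_state();print(s['time_s'],s['tcp_pos'],s['ft_force'],np.abs(s['joint_velocities']).max())
c,p,d=cap('wrist'); P=cloud(c,d).reshape(-1,3); P=P[(P[:,2]>.112)&(P[:,2]<.14)]
x,dd,a=fit(P[(P[:,1]<.235)&(P[:,1]>.16)&(P[:,0]>.50)&(P[:,0]<.575)]); print('lever',a,x[0]+dd[0]/dd[1]*(.18-x[1]),'(before 21.62, .5259)')
cs,ps,_=cap('scene'); o=cv2.imread('pics/scene1.png'); df=cv2.absdiff(o,ps[...,::-1].copy())
cv2.imwrite('pics/s3.png',ps[...,::-1])
E
```

```text
19.85 [0.4679146  0.20570996 0.27449157] [ 0.15107408 -1.0729575  -0.46958268] 0.37777886647825026
lever 22.186808 0.52521336 (before 21.62, .5259)
```

View pics/s3.png

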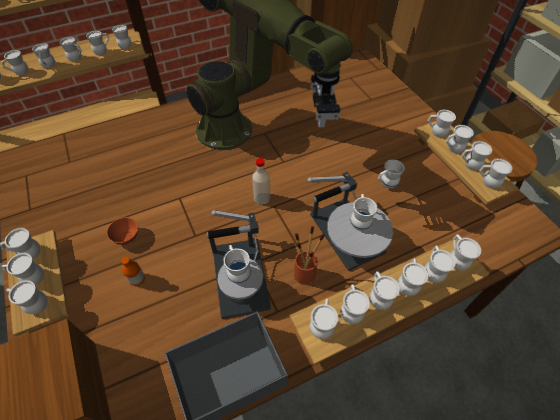

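The gripper is clear at (325,110). The large lever is fully out at (330,180), and the bottles, mugs, jar and small lever look unchanged.

```bash
python3 -c "
from rig import manip
print(manip.finish_job())"
```

```text
the job is handed in; nothing more can be done
None
```

The large wheel's brake lever was pressed to its stop, where it sat parallel to and short of the bar at about 15 N, and was held for 2.4 s. I then eased it fully back out, moved clear and handed the job in at about 20 s, with everything else looking undisturbed.

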